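# Feed a gauge carrier past a spring stop gate

### The job

A carrier with two gauge blocks waits in the feed chute, in front of the spring-closed stop gate. Press the gate's long side bar down with one fingertip to hold the gate open, and while you hold it push the carrier by its upright tail plate with the other finger, along the chute under the gate until it is fully home against the end stop; then lift the hand clear so that the gate drops shut behind the carrier's block. Only press and push: lift nothing, let the gate blade touch neither the carrier nor its blocks, and leave the things standing round the chute alone.

Things in the scene. Friction and masses are not known exactly. Their poses are not given: they have to be found in the camera images.
- chute: Fixed aluminium feed chute, 262 mm long, on the desk. Origin on the desk under the gate's hinge axis, in the gate blade's plane. +y is the feeding direction (at yaw 0 world +y), +x runs across from hinge to channel, z up. Floor top z 4 mm. Near wall x -2 to 6, 20 mm high, its bearing blocks 32 mm; far wall x 54 to 60, 22 mm high; channel x 6 to 54. Yaw varies 20 degrees either way.
- inlet (a point): Open inlet end of the chute: middle of the channel floor's end edge, at chute x 30, y -184, z 4 mm.
- end_stop (a point): Middle of the end stop's rubber face, at chute x 30, y 68, z 13 mm; the stop is 24 mm high. The carrier is home when its front face touches it.
- stop_gate (a joint): Angle of the stop gate about its hinge, which runs along the chute's y at x 0, z 26 mm: 0 closed (light spring), grows as the side bar is pressed down and the blade rises; hard stop at 0.95. The blade clears carrier and blocks from about 0.45; 0.6 to 0.8 is a good holding angle. Holding takes about 5 N on the bar; released, it closes by itself.
- bar_rim (a point): Middle of the outer rim of the gate's dark steel side bar, a plate 4 mm thick and 155 mm long (chute y -177 to -22), chute x -6 to -45. It slopes up outward by 0.35 rad minus the gate angle: rim at z 41 mm closed, 11 at angle 0.7, when its top 25 mm out from the hinge is at z 19. A fingertip can slide along it; fingers 50 mm apart, centred over the hinge, reach bar and channel together.
- carrier: Grey loose carrier, about 150 g, in the channel with 2 mm play each side, axes along the chute's. Origin under the middle of its block, chute x 30, z 4 mm. Block 44 wide, 60 long (y), 14 mm high; behind it a neck 5 mm high (y -60 to -30), over which the gate closes, and a tail plate 40 wide, 6 thick, 38 mm high. Starts with its front 15 to 40 mm before the gate; home: origin at chute y 38 mm.
- push_face (a point): Middle of the rear face of the carrier's tail plate, at carrier y -66, 28 mm above the carrier's underside (32 mm above the desk): push here in the chute's +y.
- gauge_front: Loose steel gauge block 14 x 30 x 9 mm lying in the front pocket of the carrier, its top 19 mm above the desk, 1 mm over the carrier's block. Origin under its middle, at carrier y +13, z 6 mm. Its long side lies across the chute.
- gauge_rear: The same steel gauge block in the rear pocket. Origin under its middle, at carrier y -13, z 6 mm. Its long side lies across the chute.
- ring: Bystander: knurled steel ring gauge, 46 mm across, 16 mm high, on the desk beside the bar. Origin under its middle.
- vee: Bystander: ground steel V-block 45 x 40 x 36 mm high, on the desk beyond the far wall. Origin under its middle.
- can: Bystander: white screw-top objective can, 47 mm across, 52 mm high, on the desk beyond the far wall. Origin under its middle.
- blade_edge (a point): Middle of the lower edge of the gate's dark steel blade, 24 mm wide and 5 mm thick (chute y): closed, at chute x 30, y 0, z 11 mm. The blade hangs from an arm that reaches from the hinge axis across the channel to x 44.

How it is judged (in metres and radians):
On the way, in this order (a step that is already met when the one before it is completed fails the run):
1. a finger holds the gate open by its bar while the carrier is still before the gate (value of joint stop_gate above 0.42 rad and contact force between the fingers and stop_gate above 0.3 N and y of carrier in the frame of chute below -0.032 m), for 0.2 s.
2. the carrier is pushed home while a finger still holds the gate open (y of carrier in the frame of chute above 0.034 m and value of joint stop_gate above 0.42 rad and contact force between the fingers and stop_gate above 0.3 N), for 0.1 s.
At the end, for the whole second after the job is handed in: The carrier lies flat in the chute at rest, within 4 mm of the end stop, both gauge blocks in their pockets, and the gate has closed behind its block (angle under 0.06 rad) (y of carrier in the frame of chute above 0.034 m and value of joint stop_gate below 0.06 rad and linear speed of carrier below 0.01 m/s and height (world z) of carrier below 0.008 m and angle between carrier's own z axis and vertical below 0.06 rad and distance between each of gauge_front, gauge_rear and carrier below 0.02 m); the robot touches nothing.
It fails at once if the gate blade strikes or rests on the carrier or a gauge block (over 1 N) (contact force between stop_gate and carrier above 1 N or contact force between stop_gate and gauge_front above 1 N or contact force between stop_gate and gauge_rear above 1 N).
It fails at once if the carrier is lifted (over 8 mm) or tipped (height (world z) of carrier above 0.012 m or angle between carrier's own z axis and vertical above 0.2 rad).
It fails at once if a gauge block leaves its pocket (distance between any of gauge_front, gauge_rear and carrier above 0.022 m).
It fails at once if the ring gauge, V-block or can is moved (over 15 mm) (distance of any of ring, vee, can from where it was at the start of the episode above 0.015 m).
It also fails if it takes over 35 s, if anything falls off the work surface, if the arm or the gripper's body presses on something with over 40 N, if the wrist force passes 120 N, or if a joint passes its speed limit or range.

### The arm

A 6-joint arm with a two-finger parallel gripper is mounted at the origin on a cart in front of the work surface, level with it; the furniture and walls round the work are solid. World frame = base frame: x ahead of the robot, y to its left, z up, the work surface at z = 0. Lengths are in mm, angles in degrees, forces in N, time in s.
With the tool pointing down it reaches from about 300 to 850 mm from the base axis. Payload 4.2 kg.
Tool frame: the origin (TCP) lies at the very end of the fingers, on their centre line; the grasp point (between the pads) lies 19 mm behind it (env.grasp_offset is the distance from the TCP to the grasp point, in mm); z points along the fingers, y is the line along which they close (so a half turn about z gives the same grasp; the last joint's range is limited). The gripper opens to 91 mm and grips with 3 to 60 N. Pads are 32 mm wide; open, the fingers measure 118 mm over their backs; the gripper's body (76 mm by 178 mm) begins 60 mm behind the grasp point.
Start: joints at [-74.656, 18.312, 89.639, -0, 72.044, -1.146], TCP at [163.213, -551.366, 213.976] pointing down, gripper open.
Joint ranges: [-177.97, 177.97], [-48.28, 115.42], [12.27, 149.76], [-77.06, 257.06], [2.81, 150.46], [-146.56, 146.56]. Speed limits (degrees/s): [147.25, 147.25, 180, 180, 180, 180].

### API

Orientations are given as [roll, pitch, yaw] about the fixed x, y, z axes, in that order (R = Rz(yaw) Ry(pitch) Rx(roll)).
In Python, from workcell import env, eyes gives the robot as it stands.
- The arm moves only by the tool send_rows, never from a script. Its arguments are lists of equal length, an entry for each row: "grip": the opening, from -1 (shut) to 1 (fully open), so that 0 is half open; "xyz": the shift along the world's x, y, z in m, a list of three; "yaw": the turn about the world's z in degrees. A call has 1 to 8 rows; each row is the pose to reach, as a shift and turn from the pose commanded when the call began; what a row does not reach only later rows make up. A row lasts 1/12 s, in which the tool goes at most 41.7 mm and 7.16 degrees, less where a joint would pass 70% of its speed; a pose out of reach is approached as far as the arm can. A call with a gripper value outside its range is refused whole. The fingers move at their own pace and stop on an object; "grip_force" is the grip in N (left out, the last holds). Time passes only in rows, so rows that repeat a pose let the fingers close. It gives the time, the measured TCP pose, the force, the opening and the grip force at its end, in the units of the state.
- env.state(): the state, without advancing time (a new reading comes with each control period).
- eyes.grab_frame(name): name is "scene" or "top" or "wrist"; returns a dict with "frame" (384x512x3 uint8, red, green, blue), "fx", "fy", "cx", "cy" (pixels), "pose" (4x4, takes a point from camera to world coordinates). Camera axes: x right, y down, z forward; pixel columns grow to the right and rows downward; lengths in mm; the calibration is good to about 2 mm. A picture is of the moment at which its call begins. There is no depth.
- env.job_done(): hands the job in; it is judged then, once.
The state is a dict: "time_s": time; "qpos": joint angles; "qvel": joint speeds; "effort": joint torques, N m; "ee_pos": TCP position; "ee_rot": TCP orientation; "force": force on the tool from outside, world axes, zero at the start; "torque": the same for the moment, N m; "gripper_width": finger opening in mm; "gripper_force": force on a finger pad.
Only numpy, scipy, OpenCV 4.12 (cv2) and the standard library are available. Lean on these libraries where they do the work, as an engineer would, in place of code of your own. Each camera call takes 0.05 s, during which the arm holds its last target. There are 200 camera calls.

## Working session

There is one attempt and no reset: what is moved stays moved. The work goes in short steps, Python scripts to look and compute and a tool call to move; the robot and the scene stay as the last step left them, time stands still between calls to the robot, and variables do not carry over. Pictures are saved under pics/ and viewed, at most 10 in all, crops included, and the job is handed in when it is done.

Besides the shell and the picture viewer there is one more tool, called as name(argument=value, ...), one argument or row to a line, values as JSON. send_rows: Moves the arm, as the interface text tells. Its arguments: {"type":"object","properties":{"grip":{"type":"array"},"xyz":{"type":"array"},"yaw":{"type":"array"},"grip_force":{"type":"number"}},"required":["grip","xyz","yaw"]}

```bash
mkdir -p pics; ls
python3 - <<'E'
from workcell import env, eyes
import cv2,numpy as np,pickle
s=env.state();print({k:np.round(s[k],2) for k in ("time_s","ee_pos","ee_rot","force","gripper_width")})
fs={}
for n in("scene","top"):
    f=eyes.grab_frame(n);fs[n]=f
    print(n,f["fx"],f["cx"],f["cy"],np.round(f["pose"],3).tolist())
    cv2.imwrite(f"pics/{n}.png",cv2.resize(f["frame"][:,:,::-1],(800,600),interpolation=cv2.INTER_CUBIC))
pickle.dump(fs,open("f.pkl","wb"))
E
```

```text
pics
{'time_s': np.float64(0.0), 'ee_pos': array([ 163.07, -550.88,  213.15]), 'ee_rot': array([-179.9 ,   -0.  ,   16.49]), 'force': array([0.78, 0.5 , 0.68]), 'gripper_width': np.float64(91.26)}
scene 386.28526288619514 257.9661304163865 192.9175605771698 [[-0.795, -0.38, 0.472, 120.261], [-0.606, 0.47, -0.642, 621.428], [0.022, -0.797, -0.604, 575.325], [0.0, 0.0, 0.0, 1.0]]
top 468.95954374984296 247.02401852282244 185.99869302827355 [[0.014, -0.988, 0.152, 393.796], [-1.0, -0.012, 0.01, 56.374], [-0.008, -0.152, -0.988, 994.077], [0.0, 0.0, 0.0, 1.0]]
```

View pics/top.png

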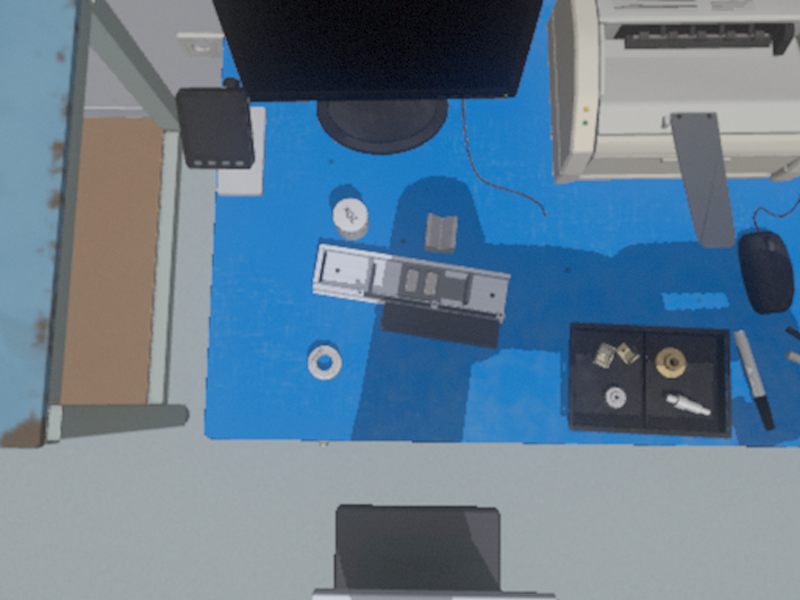

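View pics/scene.png

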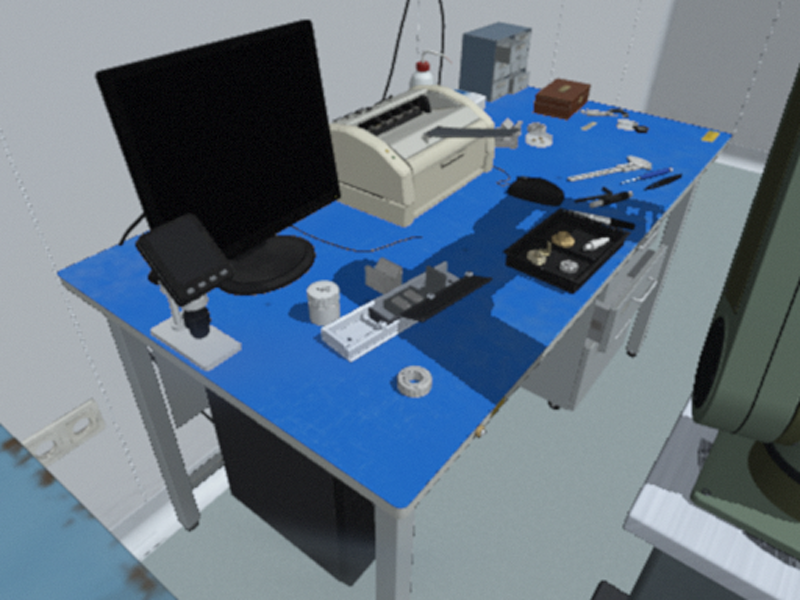

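The top view (800x600) shows the chute running from its inlet at about (508,295) to the end stop at about (316,270). The dark bar is below it at (382–500, 305–347), the ring at (325,362), the can at (350,215) and the V-block at (441,232).

Run:
```python
import cv2,pickle
f=pickle.load(open("f.pkl","rb"))
im=f["top"]["frame"][145:230,192:334,::-1]
cv2.imwrite("pics/topc.png",cv2.resize(im,None,fx=5.6,fy=5.6,interpolation=cv2.INTER_CUBIC))
```

```text
(no output)
```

View pics/topc.png

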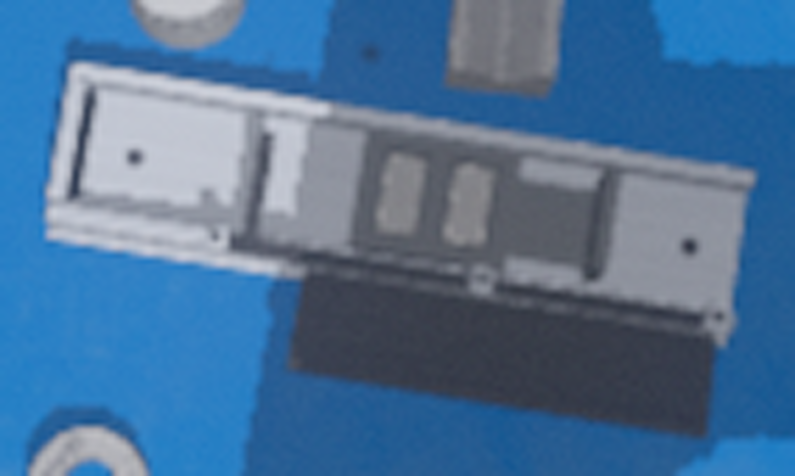

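The crop shows these points:
- far wall outer top corners at (72,62) and (755,170)
- bar rim corners at (293,368) and (707,435)
- carrier block front edge at x≈365
- tail plate at x≈600

```bash
cat > h.py <<'E'
import numpy as np,pickle
def ray(f,u,v,z):
    d=f["pose"][:3,:3]@[(u-f["cx"])/f["fx"],(v-f["cy"])/f["fy"],1.]; o=f["pose"][:3,3]
    return o+d*(z-o[2])/d[2]
def crop(f,p,z,s=5.6,u0=192,v0=145): return ray(f,(p[0]+.5)/s-.5+u0,(p[1]+.5)/s-.5+v0,z)
def fit(L,W):  # chute->world 2D rigid
    L,W=np.array(L,float),np.array(W)[:,:2]; a,b=L-L.mean(0),W-W.mean(0)
    t=np.arctan2((a[:,0]*b[:,1]-a[:,1]*b[:,0]).sum(),(a*b).sum())
    R=np.array([[np.cos(t),-np.sin(t)],[np.sin(t),np.cos(t)]]); o=W.mean(0)-R@L.mean(0)
    return t,R,o,W-(L@R.T+o)
E
python3 - <<'E'
from h import *
f=pickle.load(open("f.pkl","rb"))["top"]
px=[(72,62,22),(755,170,22),(293,368,42),(707,435,42)]
W=[crop(f,p[:2],p[2]) for p in px]; L=[(60,78),(60,-184),(-45,-22),(-45,-177)]
t,R,o,res=fit(L,W);print(np.degrees(t),o,res.round(1).tolist())
for n,p,z in [("front",(365,190),18),("front",(375,130),18),("front",(356,242),18),("tailtop rear",(608,225),42),("gf",(402,193),19),("gr",(468,204),19),("holeL",(135,157),4),("endstop top",(92,145),24)]:
    w=crop(f,p,z);print(n,w.round(1),((w[:2]-o)@R).round(1))
for n,q in [("ring",(325,362)),("can",(350,215))]:
    w=ray(f,q[0]*.64,q[1]*.64,16 if n=="ring" else 52);print(n,((w[:2]-o)@R).round(1))
E
```

```text
-8.270506758492644 [536.80209094  89.4258204 ] [[-0.3, -0.3], [-1.0, 1.3], [0.7, -2.1], [0.6, 1.0]]
front [560.   46.3  18. ] [ 29.1 -39.4]
front [583.   42.7  18. ] [ 52.5 -39.6]
front [540.1  49.4  18. ] [  9.  -39.1]
tailtop rear [544.  -42.7  42. ] [  26.1 -129.7]
gf [558.8  32.3  19. ] [ 30.  -53.3]
gr [554.9   7.5  19. ] [ 29.7 -78.5]
holeL [574.1 134.4   4. ] [30.4 49.9]
endstop top [574.8 149.1  24. ] [29.  64.5]
ring [-97.2  43.5]
can [97.5 40.2]
```

send_rows(
  grip=[0,0,0,0,0,0,0,0],
  xyz=[
    [0.1755,0.2435,0],
    [0.1755,0.2435,0],
    [0.1755,0.2435,0],
    [0.1755,0.2435,0],
    [0.1755,0.2435,0],
    [0.1755,0.2435,0],
    [0.1755,0.2435,0],
    [0.1755,0.2435,0],
  ],
  yaw=[33,33,33,33,33,33,33,33],
)

```text
time_s: 0.77
ee_pos: [340.8, -303.2, 213.8]
ee_rot: [-179.9, -0.2, 49.7]
force: [-0.2, -0.1, -0.7]
gripper_width: 45.9
gripper_force: 0.0
```

```bash
python3 -c "
from workcell import env
s=env.state();print(s['ee_pos'],s['ee_rot'],s['gripper_width'],s['time_s'])"
```

```text
[ 340.76732591 -303.22259196  213.77364581] [-1.79930200e+02 -1.58344458e-01  4.97446073e+01] 45.91814317212007 0.7667
```

send_rows(
  grip=[0,0,0,0,0,0,0,0],
  xyz=[
    [0.175,0.242,-0.05],
    [0.175,0.242,-0.05],
    [0.175,0.242,-0.094],
    [0.175,0.242,-0.094],
    [0.175,0.242,-0.094],
    [0.175,0.242,-0.094],
    [0.175,0.242,-0.094],
    [0.175,0.242,-0.094],
  ],
  yaw=[32.2,32.2,32.2,32.2,32.2,32.2,32.2,32.2],
)

```text
time_s: 1.43
ee_pos: [514.9, -63.0, 118.1]
ee_rot: [-179.9, -0.0, 81.8]
force: [-0.4, -0.0, 0.4]
gripper_width: 45.3
gripper_force: 0.0
```

Run:
```python
from workcell import env, eyes
import cv2,numpy as np,pickle
s=env.state();print({k:np.round(s[k],2) for k in ("time_s","ee_pos","ee_rot","force","gripper_width")})
f=eyes.grab_frame("wrist");g=eyes.grab_frame("top");pickle.dump((f,g),open("w.pkl","wb"))
print(f["fx"],f["cx"],f["cy"],np.round(f["pose"],3).tolist())
cv2.imwrite("pics/w1.png",cv2.resize(f["frame"][:,:,::-1],(800,600),interpolation=cv2.INTER_CUBIC))
s=env.state();print({k:np.round(s[k],2) for k in ("time_s","ee_pos","ee_rot","force","gripper_width")})
```

```text
{'time_s': np.float64(1.43), 'ee_pos': array([514.89, -63.04, 118.11]), 'ee_rot': array([-1.7992e+02, -5.0000e-02,  8.1810e+01]), 'force': array([-0.42, -0.05,  0.41]), 'gripper_width': np.float64(45.25)}
276.60623312877146 252.88189789880138 194.00486169868122 [[0.99, -0.137, -0.038, 526.462], [-0.142, -0.957, -0.254, 7.799], [-0.001, 0.257, -0.966, 289.509], [0.0, 0.0, 0.0, 1.0]]
{'time_s': np.float64(1.53), 'ee_pos': array([514.42, -63.57, 118.  ]), 'ee_rot': array([-1.7984e+02, -2.0000e-02,  8.1930e+01]), 'force': array([-0.12, -0.25,  0.4 ]), 'gripper_width': np.float64(45.87)}
```

View pics/w1.png

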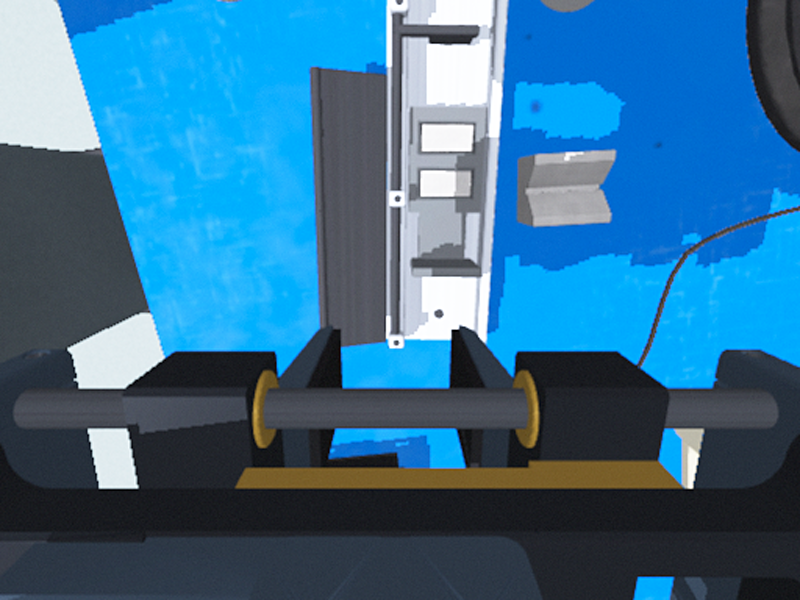

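The wrist view, already aligned with the chute, shows these points:
- bar rim corners at (311,67) and (320,347)
- inlet far corner at (487,340)
- carrier front at row 107
- tail plate rear top edge at row ~275
- gauges at (447,137) and (446,183)

Run:
```python
from h import *
f,_=pickle.load(open("w.pkl","rb"));q=lambda u,v,z: ray(f,(u+.5)*.64-.5,(v+.5)*.64-.5,z)
t=np.radians(-8.27);R=np.array([[np.cos(t),-np.sin(t)],[np.sin(t),np.cos(t)]]);o=np.array([536.8,89.4])
for n,u,v,z in [("rim far -45,-22",311,67,42),("rim near -45,-177",320,347,42),("inlet corner 60,-184",487,340,22),("front",447,107,18),("gf",447,137,19),("gr",446,183,19),("tail rear L",412,275,42),("tail rear R",478,275,42),("bearing",396,343,32),("blade arm end 44,0",480,32,26)]:
    print(n,((q(u,v,z)[:2]-o)@R).round(1))
print("tcp",(np.array([514.4,-63.6])-o)@R)
```

```text
rim far -45,-22 [-42.6 -21.5]
rim near -45,-177 [ -44.6 -175.6]
inlet corner 60,-184 [  61.3 -178. ]
front [ 31.  -36.5]
gf [ 31.4 -52.9]
gr [ 31.6 -78.9]
tail rear L [  10.9 -130.9]
tail rear R [  49.3 -130.8]
bearing [   1.7 -176.5]
blade arm end 44,0 [46.7 -0.4]
tcp [  -0.15984352 -154.63096213]
```

send_rows(
  grip=[0,0,0,0,0,0,0,0],
  xyz=[
    [0,0,-0.035],
    [0,0,-0.065],
    [0,0,-0.075],
    [0,0,-0.082],
    [0,0,-0.088],
    [0,0,-0.094],
    [0,0,-0.099],
    [0,0,-0.099],
  ],
  yaw=[0,0,0,0,0,0,0,0],
)

```text
time_s: 2.2
ee_pos: [514.2, -66.5, 21.4]
ee_rot: [179.9, 0.0, 81.7]
force: [-2.1, -1.6, 4.3]
gripper_width: 45.6
gripper_force: 2.3
```

Run:
```python
from workcell import env, eyes
import cv2,numpy as np
f=eyes.grab_frame("wrist");g=eyes.grab_frame("scene")
s=env.state();print({k:np.round(s[k],2) for k in ("time_s","ee_pos","ee_rot","force","torque","gripper_width")})
a=cv2.resize(f["frame"][0:300,150:400,::-1],(500,600));b=cv2.resize(g["frame"][130:250,190:330,::-1],(300,257))
c=np.zeros((600,800,3),np.uint8);c[:,:500]=a;c[:257,500:]=b;cv2.imwrite("pics/p2.png",c)
```

```text
{'time_s': np.float64(2.3), 'ee_pos': array([514.16, -66.46,  21.72]), 'ee_rot': array([1.7992e+02, 5.0000e-02, 8.1720e+01]), 'force': array([-2.29, -2.68,  3.73]), 'torque': array([-0.61,  0.41,  0.06]), 'gripper_width': np.float64(45.74)}
```

View pics/p2.png

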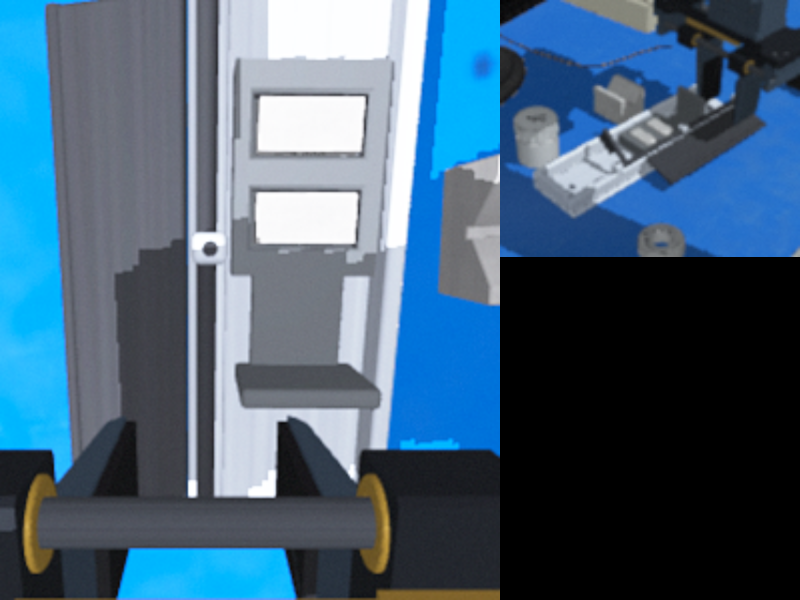

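The gate is open (blade up in the scene view), the left finger is on the bar, and the right finger is behind the tail plate with a small gap. I'll press slightly further and start pushing.

send_rows(
  grip=[0,0,0,0,0,0,0,0],
  xyz=[
    [0,0,-0.0025],
    [0,0,-0.0025],
    [0.0009,0.006,-0.0025],
    [0.0017,0.012,-0.0025],
    [0.0026,0.018,-0.0025],
    [0.0035,0.024,-0.0025],
    [0.0043,0.03,-0.0025],
    [0.0052,0.036,-0.0025],
  ],
  yaw=[0,0,0,0,0,0,0,0],
)

```text
time_s: 2.97
ee_pos: [519.1, -30.1, 19.1]
ee_rot: [179.9, 0.1, 81.7]
force: [-2.3, -5.8, 6.6]
gripper_width: 45.6
gripper_force: 3.7
```

```bash
cat > look.py <<'E'
import sys
from workcell import env, eyes
import cv2,numpy as np
f=eyes.grab_frame("wrist");g=eyes.grab_frame("scene")
s=env.state();print({k:np.round(s[k],2) for k in ("time_s","ee_pos","ee_rot","force","gripper_width")})
t=np.radians(-8.27);R=np.array([[np.cos(t),-np.sin(t)],[np.sin(t),np.cos(t)]]);print("chute",(s["ee_pos"][:2]-np.array([536.8,89.4]))@R)
a=cv2.resize(f["frame"][0:300,150:400,::-1],(500,600));b=cv2.resize(g["frame"][130:250,190:330,::-1],(300,257))
c=np.zeros((600,800,3),np.uint8);c[:,:500]=a;c[:257,500:]=b;cv2.imwrite(f"pics/{sys.argv[1]}.png",c)
E
python3 look.py p3
```

```text
{'time_s': np.float64(3.07), 'ee_pos': array([519.24, -29.14,  18.99]), 'ee_rot': array([179.95,  -0.  ,  81.74]), 'force': array([-1.9 , -2.82,  4.55]), 'gripper_width': np.float64(45.52)}
chute [  -0.3268053  -119.83115582]
```

View pics/p3.png

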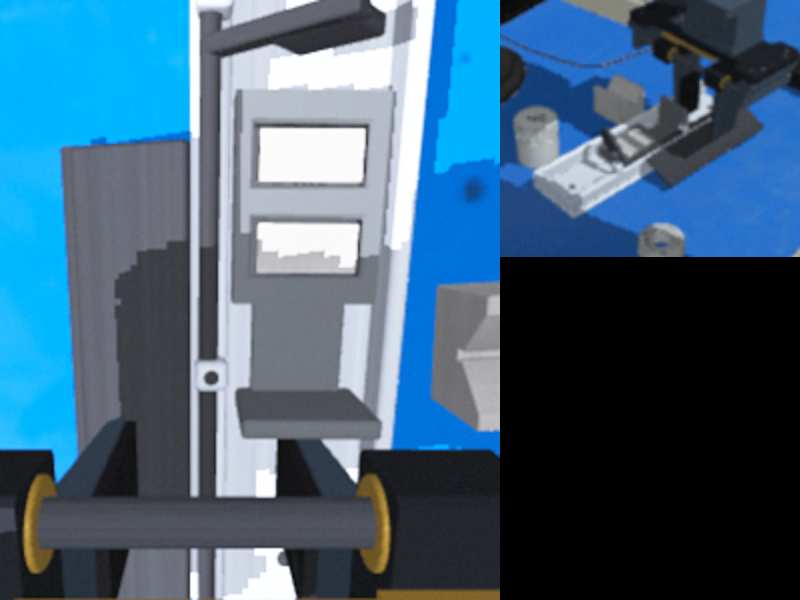

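The gate is open and the carrier is moving with the finger touching the tail plate. About 76 mm remains to home.

send_rows(
  grip=[0,0,0,0,0,0,0,0],
  xyz=[
    [0.0009,0.006,0],
    [0.0017,0.012,0],
    [0.0026,0.018,0],
    [0.0035,0.024,0],
    [0.0044,0.03,0],
    [0.0052,0.036,0],
    [0.0061,0.042,0],
    [0.007,0.048,0],
  ],
  yaw=[0,0,0,0,0,0,0,0],
)

```text
time_s: 3.73
ee_pos: [525.8, 17.9, 19.0]
ee_rot: [180.0, 0.1, 81.7]
force: [-1.8, -6.4, 7.1]
gripper_width: 45.5
gripper_force: 3.7
```

send_rows(
  grip=[0,0,0,0,0,0],
  xyz=[
    [0.0009,0.006,0],
    [0.0017,0.012,0],
    [0.0024,0.016,0],
    [0.0028,0.02,0],
    [0.0034,0.024,0],
    [0.0034,0.024,0],
  ],
  yaw=[0,0,0,0,0,0],
)

```text
time_s: 4.23
ee_pos: [529.2, 42.5, 18.9]
ee_rot: [180.0, 0.0, 81.7]
force: [-1.9, -2.4, 4.9]
gripper_width: 45.8
gripper_force: 2.5
```

```bash
python3 look.py p4
```

```text
{'time_s': np.float64(4.33), 'ee_pos': array([529.22,  42.49,  18.77]), 'ee_rot': array([179.99,   0.  ,  81.71]), 'force': array([-1.83, -3.24,  4.48]), 'gripper_width': np.float64(45.62)}
chute [ -0.75174719 -47.51236513]
```

View pics/p4.png

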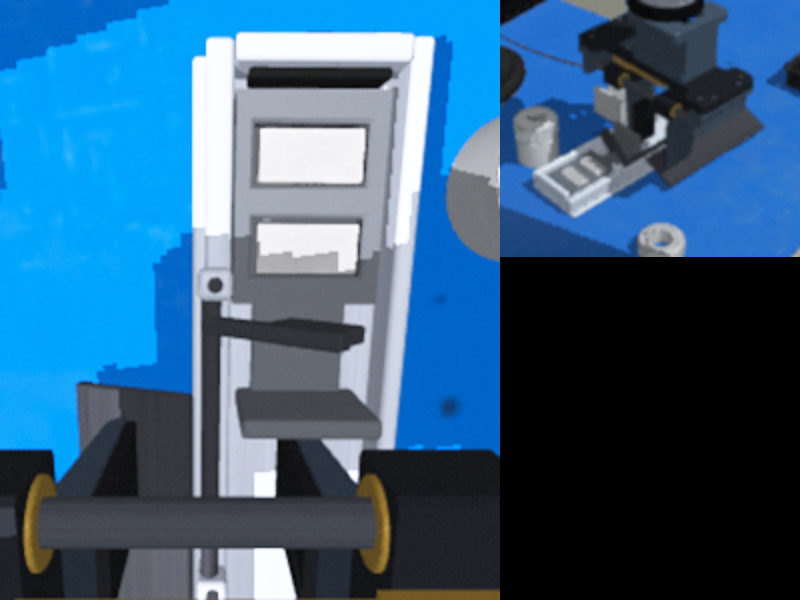

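The carrier is close to home, with the blade over the neck, a thin dark strip of rubber still visible and about 4 mm to go. I'll push on slowly and watch the force.

send_rows(
  grip=[0,0,0,0],
  xyz=[
    [0.0002,0.0015,0],
    [0.0004,0.003,0],
    [0.0006,0.004,0],
    [0.0006,0.004,0],
  ],
  yaw=[0,0,0,0],
)

```text
time_s: 4.67
ee_pos: [529.5, 45.1, 18.8]
ee_rot: [-180.0, 0.1, 81.7]
force: [-2.5, -8.2, 8.3]
gripper_width: 45.5
gripper_force: 5.1
```

send_rows(
  grip=[0,0,0],
  xyz=[
    [0.0002,0.0015,0],
    [0.0004,0.003,0],
    [0.0004,0.003,0],
  ],
  yaw=[0,0,0],
)

```text
time_s: 4.92
ee_pos: [529.5, 45.3, 18.9]
ee_rot: [-180.0, 0.4, 81.8]
force: [-3.6, -20.3, 8.4]
gripper_width: 45.7
gripper_force: 11.0
```

```bash
python3 look.py p5
```

```text
{'time_s': np.float64(5.02), 'ee_pos': array([529.51,  45.27,  18.89]), 'ee_rot': array([-179.96,    0.37,   81.77]), 'force': array([ -2.43, -19.48,   8.98]), 'gripper_width': np.float64(45.63)}
chute [ -0.86952411 -44.72288815]
```

View pics/p5.png

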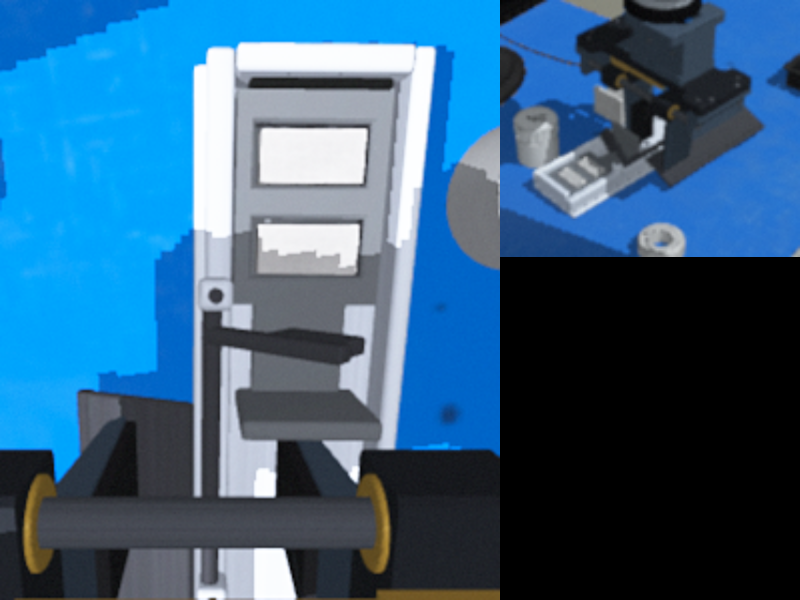

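It is home: the force rose to 20 N with the TCP at chute y −44.7, against an expected −44. I'll back off to unload, then lift.

send_rows(
  grip=[0,0,0,0,0,0,0,0],
  xyz=[
    [-0.0009,-0.006,0],
    [-0.0017,-0.012,0],
    [-0.0026,-0.018,0],
    [-0.0026,-0.018,0.006],
    [-0.0026,-0.018,0.012],
    [-0.0026,-0.018,0.018],
    [-0.0026,-0.018,0.026],
    [-0.0026,-0.018,0.04],
  ],
  yaw=[0,0,0,0,0,0,0,0],
)

```text
time_s: 5.68
ee_pos: [527.4, 31.2, 58.5]
ee_rot: [-179.9, 0.0, 81.7]
force: [0.3, -0.2, 0.6]
gripper_width: 45.7
gripper_force: 0.0
```

send_rows(
  grip=[0,0,0,0,0,0,0,0],
  xyz=[
    [0,0,0.04],
    [0,0,0.08],
    [0,0,0.12],
    [0,0,0.12],
    [0,0,0.12],
    [0,0,0.12],
    [0,0,0.12],
    [0,0,0.12],
  ],
  yaw=[0,0,0,0,0,0,0,0],
)

```text
time_s: 6.35
ee_pos: [526.7, 31.1, 176.9]
ee_rot: [-179.8, 0.0, 81.7]
force: [0.5, -0.6, -1.4]
gripper_width: 45.6
gripper_force: 0.0
```

```bash
python3 look.py p6
```

```text
{'time_s': np.float64(6.45), 'ee_pos': array([527.07,  31.12, 177.16]), 'ee_rot': array([-1.7985e+02,  3.0000e-02,  8.1690e+01]), 'force': array([ 0.76, -0.17, -0.87]), 'gripper_width': np.float64(45.69)}
chute [ -1.24848498 -59.07422502]
```

View pics/p6.png

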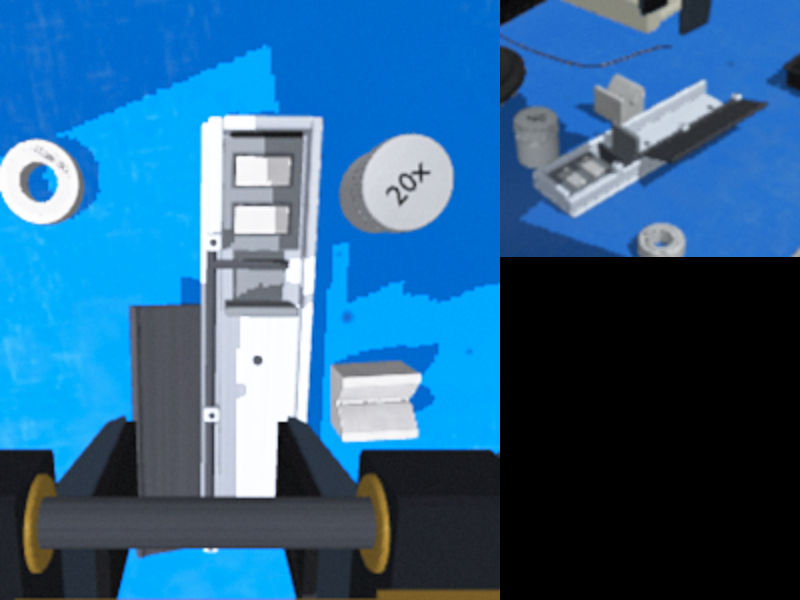

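The carrier is home at the end stop (front edge at row ~135, against the stop). The gate is shut over the neck (arm at row 264), both gauges are in their pockets, and the hand is clear.

```bash
python3 -c "
from workcell import env
print(env.job_done())"
```

```text
the job is handed in; nothing more can be done
None
```

The carrier is home against the end stop with the gate shut behind its block, both gauge blocks are in their pockets, the hand is clear, and the job is handed in; no verdict was returned.

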